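Feed the printed balls from the tilting tray into the bearing channel

TASK

Two identical tilting feeders stand on the print-shop bench, one loaded with sage-green balls and one with orange. Lift the green feeder's tray by its black knob so that its three balls roll against the guide rail and line up in single file at the end stop of the channel, then lower the tray back onto its rests and let go. Leave the orange feeder's tray alone.

Things in the scene. Friction and masses are not known exactly. Their poses are not given: they have to be found in the camera images.
- feeder_sage: feeder holding the green balls, fixed. Origin on the bench below the middle of the tray's hinge line, which runs along y, 75 mm up, at the tray's far open lip. x: level, from knob to guide rail; z up. Tray: 143 mm (x) by 132 mm, 22 mm rim, 0.2-0.4 kg, reaching back to x -143. Low 8 mm base plate. Channel along y beyond the lip, centred at x 25, from y 68 down to y -148 (low end)
- feeder_sage_knob (a point): centre of the black ball knob (30 mm across) on the green feeder's tray, on a 10 mm stem 42 mm behind the tray's back wall, free all round. Tray down: 186 mm from the hinge line in -x, at its height (75 mm). It swings up and over towards +x on that 186 mm arc; 1 to 3 N lifts it; let go, the tray sinks. Pinched from above, fingers on its two y sides, it turns in the grip as the tray tilts
- feeder_sage_tray (a joint): tilt of the green feeder's tray in rad: 0 = down on its rests (floor then slopes 0.105 back towards the knob and keeps the balls in their stalls); grows as the knob is lifted; the balls start to roll at about 0.11; 0.45 (knob 81 mm up) empties it in a second or two; stop at 0.8
- feeder_sage_queue (a point): point on the floor of the green feeder's channel, mid queue section; axes as the feeder's. The aluminium channel is 34 mm wide and falls at 0.09 rad towards -y to its end stop, whose face is 42 mm from this point. Its +x wall is the 50 mm high black guide rail (24 mm beside the queue). Three balls queued at the stop have centres about -28, 0 and +28 mm along y, 14 mm above the floor
- sage_ball1_center (a point): sage-green 3D-printed ball, 28 mm across, 11 to 18 g; the point is its centre. It starts in the -y one of the three stalls along the tray's back wall (the knob side)
- sage_ball2_center (a point): sage-green 3D-printed ball, 28 mm across, 11 to 18 g; the point is its centre. It starts in the middle one of the three stalls along the tray's back wall (the knob side)
- sage_ball3_center (a point): sage-green 3D-printed ball, 28 mm across, 11 to 18 g; the point is its centre. It starts in the +y one of the three stalls along the tray's back wall (the knob side)
- feeder_orange_tray (a joint): tilt of the other, identical feeder's tray, which holds three orange balls of the same size; 0 = down. Not to be lifted
Things that resemble listed ones, but are neither listed nor needed, are in the scene too. What is shaped like the part that bears sage_ball2_center but brown or pink is not meant.

How it is judged:
On the way, in this order (a step that is already met when the one before it is completed fails the run):
1. the green feeder's tray is lifted (value of joint feeder_sage_tray above 0.08 rad).
2. all three green balls lie in the queue section of the channel (x of sage_ball1_center in the frame of feeder_sage_queue between -0.012 and 0.012 m and y of sage_ball1_center in the frame of feeder_sage_queue between -0.045 and 0.045 m and z of sage_ball1_center in the frame of feeder_sage_queue between 0.004 and 0.026 m and x of sage_ball2_center in the frame of feeder_sage_queue between -0.012 and 0.012 m and y of sage_ball2_center in the frame of feeder_sage_queue between -0.045 and 0.045 m and z of sage_ball2_center in the frame of feeder_sage_queue between 0.004 and 0.026 m and x of sage_ball3_center in the frame of feeder_sage_queue between -0.012 and 0.012 m and y of sage_ball3_center in the frame of feeder_sage_queue between -0.045 and 0.045 m and z of sage_ball3_center in the frame of feeder_sage_queue between 0.004 and 0.026 m), for 0.2 s.
At the end, for the whole second after the job is handed in: All three green balls are at rest (under 30 mm/s) in the channel, centres within 12 mm of its midline, within 45 mm either way along it of the queue point and 4 to 26 mm above its floor there, so in single file at the end stop; and the green feeder's tray is back down (below 0.05 rad) (all of step 2 and value of joint feeder_sage_tray below 0.05 rad and linear speed of each of sage_ball1, sage_ball2, sage_ball3 below 0.03 m/s); the robot touches nothing.
It fails at once if the orange feeder's tray is lifted (value of joint feeder_orange_tray above 0.08 rad).
It also fails if it takes over 38 s, if anything falls off the work surface, if the arm or the gripper's body presses on something with over 40 N, if the wrist force passes 120 N, or if a joint passes its speed limit or range.

ROBOT

A 6-joint arm with a two-finger parallel gripper is mounted at the origin on the work surface. World frame = base frame: x ahead of the robot, y to its left, z up, the work surface at z = 0. Lengths are in m, angles in rad, forces in N, time in s.
With the tool pointing down it reaches from about 0.275 to 0.825 m from the base axis. Payload 4.9 kg.
Tool frame: the origin (TCP) lies midway between the tips of the shut fingers; the grasp point (between the pads) lies 19 mm behind it; z points along the fingers, x is the direction in which the jaws open and shut, and the axes are right-handed (so a half turn about z gives the same grasp; the last joint's range is limited). The gripper opens to 85 mm and grips with 20 to 120 N. Pads are 22 mm wide; open, the fingers measure 114 mm over their backs; the gripper's body (76 mm by 85 mm) begins 54 mm behind the grasp point. The pads swing forward as they close: fully open they stand 13 mm farther back than shut.
Start: joints at [0.996, 0.326, -0.193, 1.052, 0, 1.437], TCP at [0.235, 0.497, 0.231] pointing down, gripper open.
Joint ranges: [-2.65, 2.65], [-0.97, 1.79], [-1.3, 1.35], [-1.93, 2.1], [-1.47, 1.37], [-3.14, 3.14]. Speed limits (rad/s): [2.57, 2.57, 3.14, 3.14, 3.14, 3.14].

INTERFACE

Orientations are given as a unit quaternion [w, x, y, z].
In Python, from cell import manip gives the robot as it stands.
- The arm moves only by the shell command python3 -m jog 'ROWS' [OPENING]. ROWS is JSON, a list of rows, each a list of 6 numbers: the shift along the tool's x, y, z in mm, then the turn, a rotation vector about the tool's x, y, z in rad. A call has exactly 10 rows; each row shifts and turns the commanded pose from where the row before left it, along the tool's axes as they then stand; what a row does not reach is not made up. A row lasts 1/10 s, in which the tool goes at most 50 mm and 8.59 degrees, less where a joint would pass 70% of its speed; a pose out of reach is approached as far as the arm can. A call with a gripper value outside its range is refused whole. OPENING is the opening, from 0 (shut) to 1 (fully open), set as the call begins (- or left out, the last holds). The fingers move at their own pace and stop on an object; the grip force is fixed at half the most. Time passes only in rows, so rows that do not move let the fingers close, or fill a call up. It gives the time, the measured TCP pose, the force and the opening at its end, in the units of the state.
- manip.read_state(): the state, without advancing time (a new reading comes with each control period).
- manip.read_camera(name): name is "side" or "top" or "wrist"; returns a dict with "image" (384x512x3 uint8, blue, green, red), "z_map" (384x512 float32, m along the optical axis (not along the pixel's ray), 0 where there is no reading), "fx", "fy", "cx", "cy" (pixels), "R" (3x3) and "t" (3): a world point X has camera coordinates R X + t. Camera axes: x right, y down, z forward; pixel columns grow to the right and rows downward; lengths in m; the calibration is good to about 2 mm. A picture is of the moment at which its call begins.
- manip.close_job(): hands the job in, once; it reports no verdict.
The state is a dict: "time": time; "qpos": joint angles; "dq": joint speeds; "tau": joint torques, N m; "tool_pos": TCP position; "orientation": TCP orientation; "force": force on the tool from outside, world axes, zero at the start; "wrist_torque": the same for the moment, N m; "width": finger opening in m.
Only numpy, scipy, OpenCV 4.12 (cv2) and the standard library are available. Lean on these libraries where they do the work, as an engineer would, in place of code of your own. Each camera call takes 0.05 s, during which the arm holds its last target.

## Working session

There is one attempt and no reset: what is moved stays moved. The work goes in short steps, Python scripts to look and compute and a shell command to move; the robot and the scene stay as the last step left them, time stands still between calls to the robot, and variables do not carry over. Pictures are saved under pics/ and viewed, and the job is handed in when it is done.

```bash
mkdir -p pics; ls
python3 - <<'E'
from cell import manip
import cv2,pickle
s=manip.read_state();print(s)
for n in("side","top","wrist"):
    c=manip.read_camera(n);pickle.dump(c,open(f"pics/{n}0.pkl","wb"));cv2.imwrite(f"pics/{n}0.png",c["image"])
    print(n,c["fx"],c["cx"],c["R"],c["t"])
E
```

```text
pics
{'time': 0.0, 'qpos': array([ 9.95792192e-01,  3.26944265e-01, -1.93613610e-01,  1.05196992e+00,
        6.19316875e-06,  1.43657459e+00]), 'dq': array([ 0.00035239, -0.00267217,  0.00075181,  0.001496  , -0.00103731,
       -0.00049342]), 'tau': array([ 3.42299048e-03, -4.43396902e+01,  2.62442297e+01,  1.54201908e-02,
        2.76370993e-04,  1.26056887e-05]), 'tool_pos': array([0.23433351, 0.49693494, 0.23049033]), 'orientation': array([ 3.58702577e-04,  8.44584556e-01,  5.35421497e-01, -7.87930318e-04]), 'force': array([0.12369683, 0.66986273, 0.16714839]), 'wrist_torque': array([ 0.00892947, -0.00370106, -0.0280327 ]), 'width': 0.08593690745628478}
side 386.96279310307955 261.4466394736837 [[ 0.99238199 -0.12279737  0.00993972]
 [-0.08262689 -0.72324373 -0.68563204]
 [ 0.09138265  0.6795876  -0.72788042]] [-0.59349753  0.09598872  0.75220442]
top 456.0321321434277 259.36257703710015 [[-0.02502063 -0.99943955 -0.0222386 ]
 [-0.99684162  0.02662044 -0.07482073]
 [ 0.0753708   0.0202963  -0.996949  ]] [0.01410513 0.59328858 1.15801351]
wrist 274.578728270487 253.68685745271293 [[ 0.42589581  0.90476772 -0.00285352]
 [ 0.85559437 -0.40171911  0.32646597]
 [ 0.29422955 -0.14148194 -0.94520465]] [-0.54830126 -0.04276099  0.38196319]
```

View pics/top0.png

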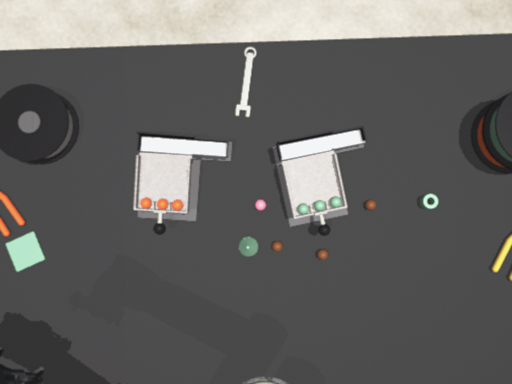

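View pics/side0.png

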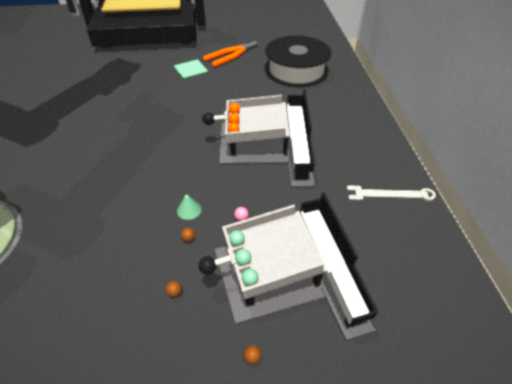

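View pics/wrist0.png

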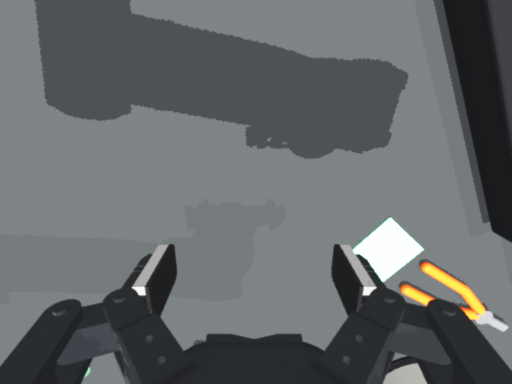

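Candidates in top view: the green-ball feeder's knob is at (324,230), with balls at (303,209), (320,206) and (336,202). Look-alikes: the orange feeder's knob at (159,228), brown balls at (277,246), (323,254) and (371,205), pink ball (261,205) and green cone (248,247). I choose the knob attached to the tray with green balls. Next I'll measure it and check it in a crop.

```bash
cat > h.py <<'E'
import numpy as np,cv2,pickle
def ray(c,u,v):
    d=np.array([(u-c["cx"])/c["fx"],(v-c["cy"])/c["fy"],1.0]);R=np.array(c["R"]);t=np.array(c["t"])
    return -R.T@t, R.T@d
def onz(c,u,v,z):
    o,d=ray(c,u,v);return o+d*(z-o[2])/d[2]
def two(c1,p1,c2,p2):
    o1,d1=ray(c1,*p1);o2,d2=ray(c2,*p2)
    s=np.linalg.lstsq(np.c_[d1,-d2],o2-o1,rcond=None)[0]
    a=o1+s[0]*d1;b=o2+s[1]*d2;return (a+b)/2,np.linalg.norm(a-b)
def cloud(c):
    z=c["z_map"];v,u=np.indices(z.shape)
    P=np.stack([(u-c["cx"])/c["fx"]*z,(v-c["cy"])/c["fy"]*z,z],-1)
    W=(P-np.array(c["t"]))@np.array(c["R"]);W[z==0]=np.nan;return W
def greens(c):
    h=cv2.cvtColor(c["image"],cv2.COLOR_BGR2HSV)
    m=cv2.inRange(h,(65,70,50),(90,255,255));n,l,s,ce=cv2.connectedComponentsWithStats(m)
    return [(s[i,4],*ce[i].round(1)) for i in range(1,n) if s[i,4]>30]
E
python3 - <<'E'
from h import *
T=pickle.load(open("pics/top0.pkl","rb"));S=pickle.load(open("pics/side0.pkl","rb"))
for n,c in(("top",T),("side",S)):
    print(n)
    for a,u,v in greens(c): print(a,u,v,onz(c,u,v,.09).round(4))
def knob(c,box):
    u0,v0,u1,v1=box;W=cloud(c)[v0:v1,u0:u1];g=c["image"][v0:v1,u0:u1].max(2)
    m=((W[...,2]>.06)&(W[...,2]<.1)&(g<60)).astype(np.uint8)
    n,l,s,ce=cv2.connectedComponentsWithStats(m)
    i=1+s[1:,4].argmax();print(s[i]);return ce[i]+[u0,v0]
k1=knob(T,(310,218,340,245));k2=knob(S,(190,250,220,280));print(k1,k2)
print(onz(T,*k1,.075),onz(S,*k2,.075),two(T,k1,S,k2))
a=cv2.resize(T["image"][120:250,250:390],None,fx=4,fy=4,interpolation=2);cv2.imwrite("pics/crop0.png",a)
E
```

```text
top
side
170 190.5 68.7 [0.4617 0.4531 0.09  ]
412 188.4 208.4 [ 0.4588 -0.0448  0.09  ]
117 236.2 238.0 [ 0.5392 -0.1207  0.09  ]
125 242.5 256.9 [ 0.5464 -0.1597  0.09  ]
143 249.2 277.0 [ 0.5534 -0.1979  0.09  ]
[  8   6  12  12 105]
[  8   6  18  19 230]
[323.67619048 229.74285714] [206.6826087  265.50869565]
[ 0.48885482 -0.15739641  0.075     ] [ 0.48718884 -0.15949465  0.075     ] (array([ 0.48790872, -0.15777141,  0.07244935]), np.float64(0.0018269514926068922))
```

View pics/crop0.png

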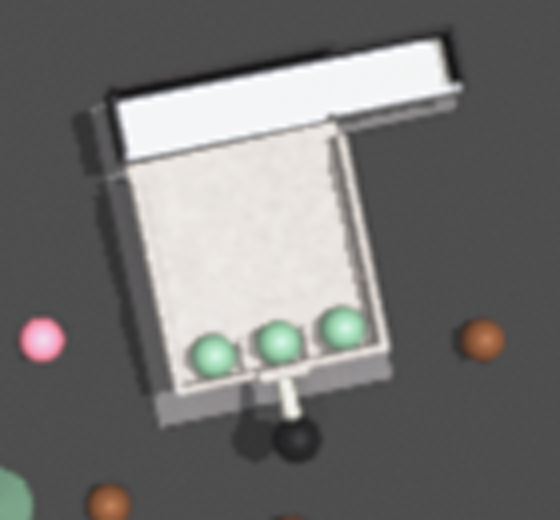

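Crop shows the black knob at crop (296,438) on the stem of the tray with the three green balls, so the choice is right. Next: the feeder's yaw.

Run:
```python
from h import *
T=pickle.load(open("pics/top0.pkl","rb"));S=pickle.load(open("pics/side0.pkl","rb"))
h=cv2.cvtColor(T["image"],cv2.COLOR_BGR2HSV)
m=cv2.inRange(h,(60,50,50),(95,255,255));n,l,s,ce=cv2.connectedComponentsWithStats(m)
gt=sorted([tuple(ce[i]) for i in range(1,n) if 40<s[i,4]<300 and 290<ce[i][0]<345 and 190<ce[i][1]<220])
gs=[(236.2,238),(242.5,256.9),(249.2,277)]
print(gt)
P=[two(T,a,S,b) for a,b in zip(gt,gs)];
for p in P: print(p[0].round(4),p[1].round(4))
d=P[0][0]-P[2][0];print("yaw balls",np.degrees(np.arctan2(-d[0],d[1])))
W=cloud(T);g=T["image"].min(2);u0=270
mm=(g>225).astype(np.uint8);mm[:, :270]=0;mm[:,370:]=0;mm[:125]=0;mm[170:]=0
c=max(cv2.findContours(mm,0,2)[0],key=cv2.contourArea);b=cv2.boxPoints(cv2.minAreaRect(c));print(b)
for p in b: print(onz(T,*p,.05).round(4))
```

```text
[(np.float64(302.9594594594595), np.float64(208.5810810810811)), (np.float64(319.35616438356163), np.float64(205.32876712328766)), (np.float64(335.18918918918916), np.float64(201.6216216216216))]
[ 0.5408 -0.1085  0.0738] 0.0024
[ 0.5479 -0.149   0.0742] 0.002
[ 0.5556 -0.1882  0.0738] 0.0029
yaw balls 10.563147181465224
[[279.53845 145.69232]
 [358.76923 129.84616]
 [361.4231  143.11539]
 [282.19232 158.96155]]
[ 0.7042 -0.056   0.05  ]
[ 0.739  -0.2582  0.05  ]
[ 0.7048 -0.2635  0.05  ]
[ 0.67   -0.0617  0.05  ]
```

```bash
python3 -m jog '[[0,0,0,0,0,-0.124],[0,0,0,0,0,-0.124],[0,0,0,0,0,-0.124],[0,0,0,0,0,-0.124],[0,0,0,0,0,-0.124],[-40,8,0,0,0,0],[-40,8,0,0,0,0],[-40,8,0,0,0,0],[-40,8,0,0,0,0],[-40,8,0,0,0,0]]' 1
python3 -m jog '[[-43,8,0,0,0,0],[-43,8,0,0,0,0],[-43,8,0,0,0,0],[-43,8,0,0,0,0],[-43,8,0,0,0,0],[-43,8,0,0,0,0],[-43,8,0,0,0,0],[-43,8,0,0,0,0],[-43,8,0,0,0,0],[-43,8,0,0,0,0]]'
```

```text
time: 1.15
tool_pos: [0.3098, 0.3062, 0.2311]
orientation: [0.0, 0.641, 0.768, -0.0]
force: [0.6, -0.5, 1.5]
width: 0.0856
time: 2.15
tool_pos: [0.4652, -0.1029, 0.2312]
orientation: [-0.0, 0.641, 0.767, 0.0]
force: [0.6, 0.4, -0.1]
width: 0.086
```

```bash
python3 -m jog '[[-29.5,6.3,0,0,0,0],[-29.5,6.2,0,0,0,0],[0,0,20,0,0,0],[0,0,20,0,0,0],[0,0,20,0,0,0],[0,0,20,0,0,0],[0,0,0,0,0,0],[0,0,0,0,0,0],[0,0,0,0,0,0],[0,0,0,0,0,0]]'
python3 - <<'E'
from h import *
from cell import manip
for n in("wrist","side"):
    c=manip.read_camera(n);cv2.imwrite(f"pics/{n}1.png",c["image"])
    p=np.array([.488,-.158,.075]);q=c["R"]@p+c["t"];print(n,c["fx"]*q[0]/q[2]+c["cx"],c["fy"]*q[1]/q[2]+c["cy"])
    pickle.dump(c,open(f"pics/{n}1.pkl","wb"))
E
```

```text
time: 3.15
tool_pos: [0.4886, -0.1572, 0.1524]
orientation: [0.001, 0.641, 0.768, 0.0]
force: [-0.1, 0.3, 0.4]
width: 0.0855
wrist 253.3310050099545 198.46015346398278
side 207.15542362374615 264.6834783203512
```

View pics/wrist1.png

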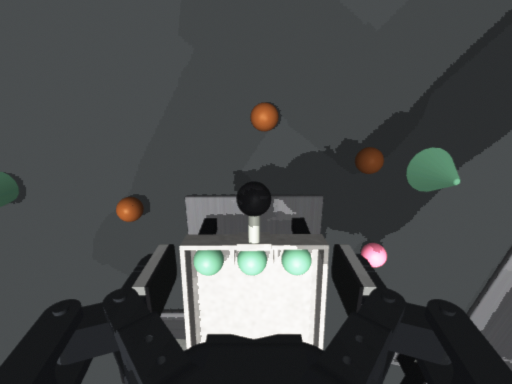

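View pics/side1.png

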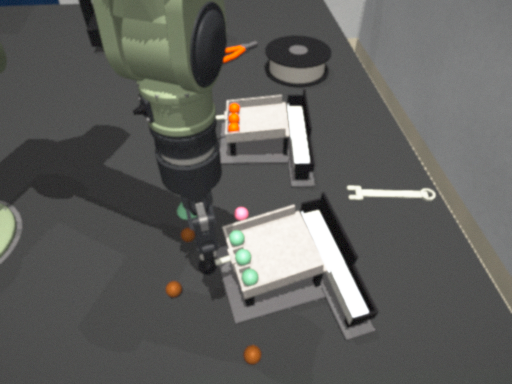

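Wrist view shows the knob at (254,199), where my measurement projects (253,198). Side view shows it between the fingers in plan. Descend and pinch.

```bash
python3 -m jog '[[0,0,12,0,0,0],[0,0,12,0,0,0],[0,0,12,0,0,0],[0,0,12,0,0,0],[0,0,12,0,0,0],[0,0,12,0,0,0],[0,0,12,0,0,0],[0,0,11,0,0,0],[0,0,0,0,0,0],[0,0,0,0,0,0]]' 1
python3 -m jog '[[0,0,0,0,0,0],[0,0,0,0,0,0],[0,0,0,0,0,0],[0,0,0,0,0,0],[0,0,0,0,0,0],[0,0,0,0,0,0],[0,0,0,0,0,0],[0,0,0,0,0,0],[0,0,0,0,0,0],[0,0,0,0,0,0]]' 0.2
```

```text
time: 4.25
tool_pos: [0.4877, -0.1568, 0.056]
orientation: [-0.0, 0.641, 0.768, -0.0]
force: [-1.0, -0.0, 0.2]
width: 0.0856
time: 5.25
tool_pos: [0.4882, -0.1576, 0.057]
orientation: [0.001, 0.641, 0.768, -0.0]
force: [-1.8, -0.6, 5.6]
width: 0.0268
```

Width is 26.8 mm on a 30 mm ball with 5.6 N upwards: the pads sit above the equator. I'll regrip about 6 mm lower.

```bash
python3 -m jog '[[0,0,0,0,0,0],[0,0,0,0,0,0],[0,0,0,0,0,0],[0,0,3,0,0,0],[0,0,4,0,0,0],[0,0,0,0,0,0],[0,0,0,0,0,0],[0,0,0,0,0,0],[0,0,0,0,0,0],[0,0,0,0,0,0]]' 0.6
python3 -m jog '[[0,0,0,0,0,0],[0,0,0,0,0,0],[0,0,0,0,0,0],[0,0,0,0,0,0],[0,0,0,0,0,0],[0,0,0,0,0,0],[0,0,0,0,0,0],[0,0,0,0,0,0],[0,0,0,0,0,0],[0,0,0,0,0,0]]' 0.2
python3 - <<'E'
from h import *
from cell import manip
c=manip.read_camera("side");cv2.imwrite("pics/side2.png",cv2.resize(c["image"][180:340,130:330],None,fx=4,fy=4-.25,interpolation=2))
E
```

```text
time: 6.25
tool_pos: [0.4879, -0.1569, 0.0494]
orientation: [0.0, 0.641, 0.768, 0.0]
force: [0.2, 0.8, 0.1]
width: 0.0511
time: 7.25
tool_pos: [0.488, -0.1576, 0.0497]
orientation: [0.001, 0.641, 0.767, -0.0]
force: [-2.4, -3.8, 5.5]
width: 0.0275
```

View pics/side2.png

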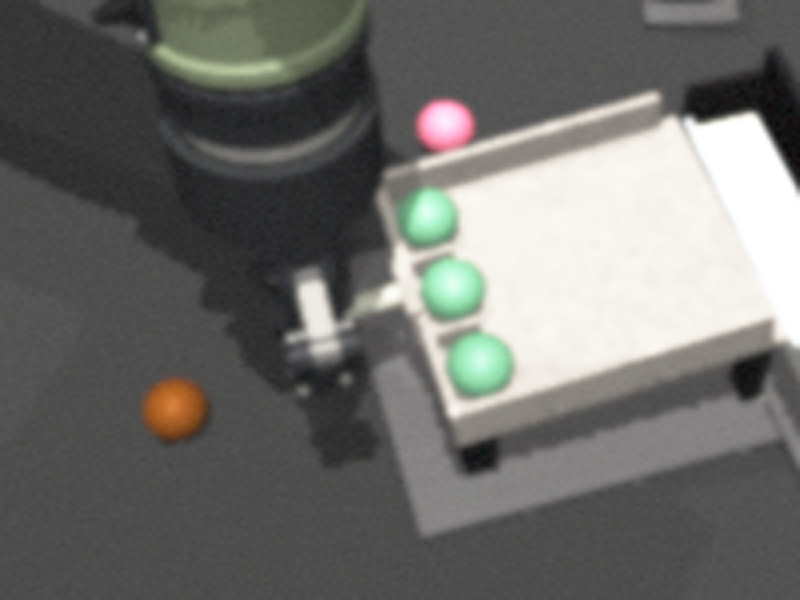

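Side crop shows the knob held between the pads at crop (320,330), with the stem running clear to the tray and the balls in their stalls. Lift along the arc.

```bash
python3 -m jog '[[0,0.1,-5.6,0,0,0],[0,0.25,-5.6,0,0,0],[0,0.4,-5.6,0,0,0],[0,0.6,-5.5,0,0,0],[0,0.75,-5.5,0,0,0],[0,0.9,-5.5,0,0,0],[0,1.1,-5.5,0,0,0],[0,1.25,-5.4,0,0,0],[0,1.4,-5.4,0,0,0],[0,1.6,-5.4,0,0,0]]'
python3 - <<'E'
from h import *
from cell import manip
c=manip.read_camera("side");cv2.imwrite("pics/side3.png",cv2.resize(c["image"][160:360,150:410],None,fx=3,fy=3,interpolation=2))
E
```

```text
time: 8.3
tool_pos: [0.4949, -0.1563, 0.1038]
orientation: [-0.001, 0.641, 0.767, -0.002]
force: [-0.8, -7.4, -3.5]
width: 0.0274
```

View pics/side3.png

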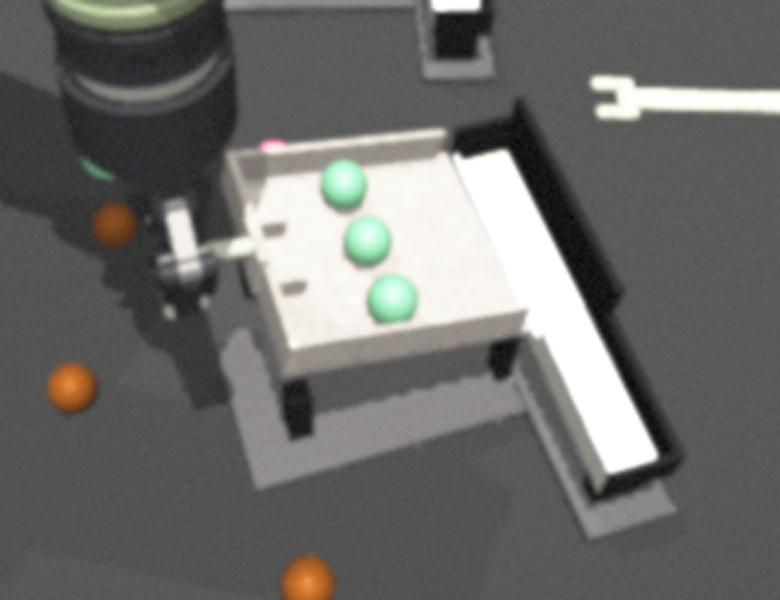

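The tray is up and all three balls are in mid-tray, at crop (344,184), (367,240) and (392,299), rolling to the lip. I'll hold this gentle tilt.

```bash
python3 -m jog '[[0,0,0,0,0,0],[0,0,0,0,0,0],[0,0,0,0,0,0],[0,0,0,0,0,0],[0,0,0,0,0,0],[0,0,0,0,0,0],[0,0,0,0,0,0],[0,0,0,0,0,0],[0,0,0,0,0,0],[0,0,0,0,0,0]]'
python3 - <<'E'
from h import *
from cell import manip
c=manip.read_camera("side");cv2.imwrite("pics/side4.png",cv2.resize(c["image"][160:360,150:410],None,fx=3,fy=3,interpolation=2))
E
```

```text
time: 9.35
tool_pos: [0.4948, -0.1563, 0.1037]
orientation: [-0.001, 0.641, 0.767, -0.002]
force: [-1.8, -5.8, -2.2]
width: 0.0276
```

View pics/side4.png

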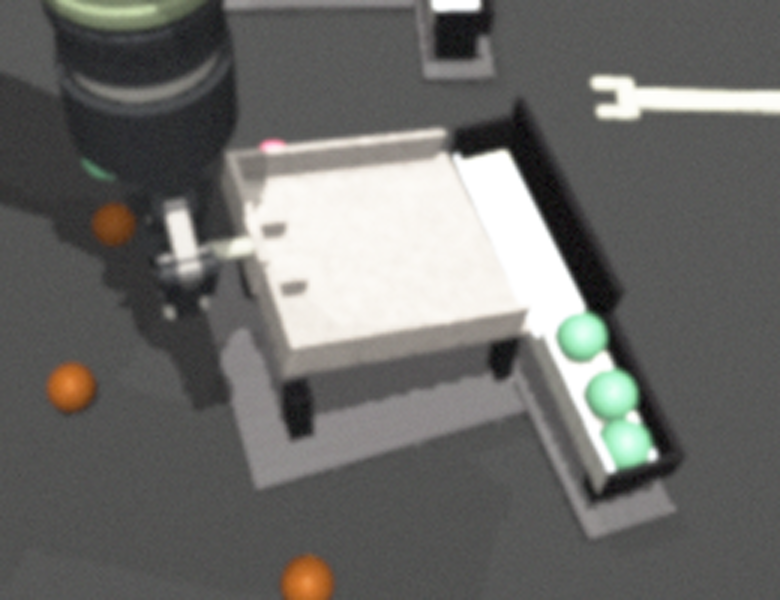

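All three balls are in the channel, at crop (583,335), (612,394) and (627,442), closing up on the end stop. Now I'll lower along the same arc.

```bash
python3 -m jog '[[0,-1.6,5.4,0,0,0],[0,-1.4,5.4,0,0,0],[0,-1.25,5.4,0,0,0],[0,-1.1,5.5,0,0,0],[0,-0.9,5.5,0,0,0],[0,-0.75,5.5,0,0,0],[0,-0.6,5.5,0,0,0],[0,-0.4,5.6,0,0,0],[0,-0.25,5.0,0,0,0],[0,-0.1,4,0,0,0]]'
python3 -m jog '[[0,0,1,0,0,0],[0,0,0,0,0,0],[0,0,0,0,0,0],[0,0,0,0,0,0],[0,0,0,0,0,0],[0,0,0,0,0,0],[0,0,0,0,0,0],[0,0,0,0,0,0],[0,0,0,0,0,0],[0,0,0,0,0,0]]'
```

```text
time: 10.4
tool_pos: [0.4879, -0.1576, 0.0513]
orientation: [0.0, 0.642, 0.767, -0.0]
force: [-1.4, -4.8, -0.4]
width: 0.0273
time: 11.4
tool_pos: [0.4879, -0.1576, 0.0508]
orientation: [0.0, 0.642, 0.767, -0.0]
force: [-2.2, -3.9, 2.4]
width: 0.0276
```

Tray is on its rests (z force turned to +2.4 N, pose as at the grasp). Open fully, let it settle, then go straight up.

```bash
python3 -m jog '[[0,0,0,0,0,0],[0,0,0,0,0,0],[0,0,0,0,0,0],[0,0,0,0,0,0],[0,0,0,0,0,0],[0,0,0,0,0,0],[0,0,0,0,0,0],[0,0,0,0,0,0],[0,0,0,0,0,0],[0,0,0,0,0,0]]' 1
python3 -m jog '[[0,0,-8,0,0,0],[0,0,-12,0,0,0],[0,0,-15,0,0,0],[0,0,-20,0,0,0],[0,0,-20,0,0,0],[0,0,-20,0,0,0],[0,-20,-20,0,0,0],[0,-20,-20,0,0,0],[0,-20,-20,0,0,0],[0,-20,0,0,0,0]]'
python3 - <<'E'
from h import *
from cell import manip
T=manip.read_camera("top");S=manip.read_camera("side")
cv2.imwrite("pics/side5.png",S["image"]);cv2.imwrite("pics/top5.png",T["image"])
def g(c,box):
    h=cv2.cvtColor(c["image"],cv2.COLOR_BGR2HSV);m=cv2.inRange(h,(60,50,50),(95,255,255))
    k=np.zeros_like(m);u0,v0,u1,v1=box;k[v0:v1,u0:u1]=1
    n,l,s,ce=cv2.connectedComponentsWithStats(m*k);return [(int(s[i,4]),*ce[i].round(1)) for i in range(1,n) if s[i,4]>15]
print(g(T,(270,120,380,220)));print(g(S,(200,190,400,350)))
E
```

```text
time: 12.4
tool_pos: [0.4879, -0.1569, 0.0505]
orientation: [0.0, 0.641, 0.768, 0.0]
force: [-1.0, -0.5, -0.7]
width: 0.0854
time: 13.4
tool_pos: [0.4101, -0.1722, 0.2092]
orientation: [0.003, 0.641, 0.768, 0.0]
force: [0.2, -0.3, 0.3]
width: 0.0854
[(229, np.float64(347.0), np.float64(137.2))]
[(660, np.float64(353.1), np.float64(291.2))]
```

View pics/side5.png

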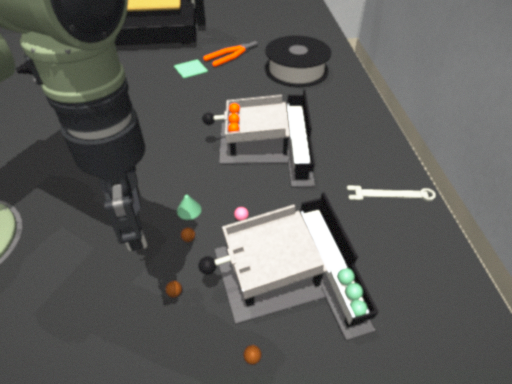

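View pics/top5.png

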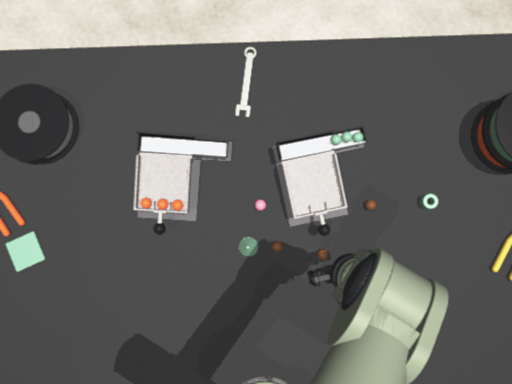

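Side view: balls in single file at (346,275), (354,292) and (359,307); tray down with its knob at (207,265), as at the start; orange feeder unchanged. Top view agrees, with balls at about (336,140), (347,137) and (358,137). Wait one call, then measure.

```bash
python3 -m jog '[[0,0,0,0,0,0],[0,0,0,0,0,0],[0,0,0,0,0,0],[0,0,0,0,0,0],[0,0,0,0,0,0],[0,0,0,0,0,0],[0,0,0,0,0,0],[0,0,0,0,0,0],[0,0,0,0,0,0],[0,0,0,0,0,0]]'
python3 - <<'E'
from h import *
from cell import manip
T=manip.read_camera("top");S=manip.read_camera("side")
def g(c,box):
    u0,v0,u1,v1=box;im=cv2.resize(c["image"][v0:v1,u0:u1],None,fx=8,fy=8,interpolation=cv2.INTER_CUBIC)
    m=cv2.inRange(cv2.cvtColor(im,cv2.COLOR_BGR2HSV),(60,50,50),(95,255,255))
    d=cv2.distanceTransform(m,2,5);n,l,s,ce=cv2.connectedComponentsWithStats((d>.75*d.max()).astype(np.uint8))
    return sorted([tuple((ce[i]+.5)/8-.5+[u0,v0]) for i in range(1,n) if s[i,4]>8]),im
a,i1=g(T,(325,125,370,150));b,i2=g(S,(330,260,375,320))
print(np.round(a,1),np.round(b,1))
y=np.radians(10.3);Rz=np.array([[np.cos(y),np.sin(y)],[-np.sin(y),np.cos(y)]])
org=np.array([.488,-.158])+.186*np.array([np.cos(y),np.sin(y)])
for p,q in zip(a,b):
    X,e=two(T,p,S,q);print(X.round(4),round(e,4),"feeder xy",(Rz@(X[:2]-org)).round(4))
cv2.imwrite("pics/chan.png",np.vstack([i1,cv2.copyMakeBorder(i2,0,0,0,max(0,i1.shape[1]-i2.shape[1]),0)]))
E
```

```text
time: 14.5
tool_pos: [0.4091, -0.1712, 0.2055]
orientation: [0.0, 0.641, 0.768, 0.0]
force: [0.0, -0.0, 0.7]
width: 0.0857
[[334.  140.7]
 [335.  135.5]
 [344.6 136.1]
 [354.9 137.4]
 [361.3 135.7]] [[344.7 279.5]
 [351.1 275.4]
 [353.4 294.8]
 [359.6 312.1]
 [363.6 305.6]]
[ 0.7141 -0.1952  0.0462] 0.0008 feeder xy [ 0.0298 -0.0771]
[ 0.7238 -0.1961  0.0588] 0.0013 feeder xy [ 0.0392 -0.0797]
[ 0.724  -0.2227  0.0424] 0.0031 feeder xy [ 0.0346 -0.1059]
[ 0.7239 -0.2506  0.037 ] 0.003 feeder xy [ 0.0295 -0.1333]
[ 0.7201 -0.2588  0.076 ] 0.0025 feeder xy [ 0.0243 -0.1407]
```

View pics/chan.png

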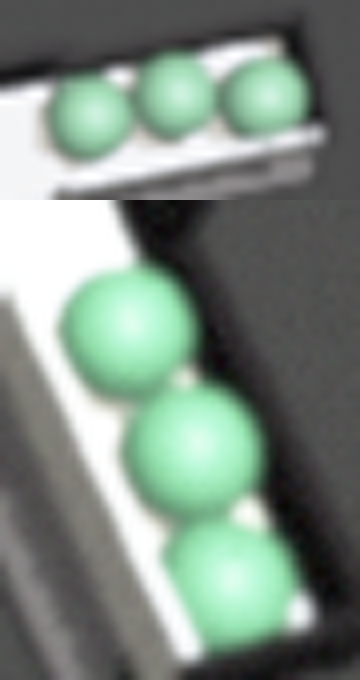

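The distance-transform peaks split the blobs, so those five points aren't ball centres. I'll take the centres as read from this crop: top (90,117), (176,94), (266,95); side (130,130), (195,250), (232,380).

Run:
```python
from h import *
from cell import manip
T=manip.read_camera("top");S=manip.read_camera("side")
cv2.imwrite("pics/chan2.png",np.vstack([cv2.resize(T["image"][125:150,325:370],None,fx=8,fy=8,interpolation=2),cv2.resize(S["image"][260:320,330:375],None,fx=8,fy=8,interpolation=2)]))
y=np.radians(10.3);Rz=np.array([[np.cos(y),np.sin(y)],[-np.sin(y),np.cos(y)]])
org=np.array([.488,-.158])+.186*np.array([np.cos(y),np.sin(y)])
for p,q in zip([(90,117),(176,94),(266,95)],[(130,130),(195,250),(232,380)]):
    X,e=two(T,np.array(p)/8+[324.5,124.5],S,np.array(q)/8+[329.5,259.5]);f=Rz@(X[:2]-org)
    print(X.round(4),round(e,4),"rel queue approx",(f-[.025,-.106]).round(4))
s=manip.read_state();print(s["time"],s["force"])
h=cv2.cvtColor(S["image"],cv2.COLOR_BGR2HSV)
W=cloud(S)[255:275,197:217];print("knob top z",np.nanmax(W[...,2]))
```

```text
[ 0.7141 -0.1972  0.0614] 0.0015 rel queue approx [0.0044 0.0271]
[ 0.7206 -0.2246  0.0596] 0.0023 rel queue approx [ 0.0059 -0.0011]
[ 0.7195 -0.2528  0.0597] 0.002 rel queue approx [-0.0001 -0.0286]
14.7 [-0.04431154  0.30595906  0.95538844]
knob top z 0.09164280740966319
```

View pics/chan2.png

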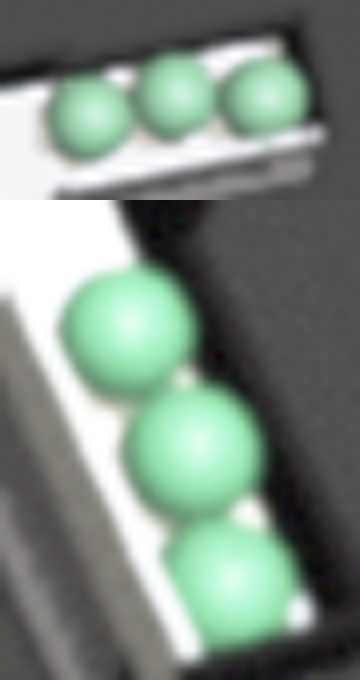

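Balls at +27, -1 and -29 mm along the channel, within 6 mm of the midline, and unchanged between pictures. Knob top is at 92 mm against 90 mm expected with the tray down. Handing in.

```bash
python3 -c "
from cell import manip
print(manip.close_job())"
```

```text
the job is handed in; nothing more can be done
None
```

I pinched the green feeder's knob and lifted the tray to about 0.3 rad. All three balls rolled into the channel. I then lowered the tray onto its rests, let go and backed the gripper off. I handed the job in at about 14.7 s of the 38 s; no verdict is reported.

**Last checks:**
- **Balls:** they sit in single file at about +27, -1 and -29 mm from the queue point along the channel. They are within about 6 mm of its midline and did not move between the last two pictures.
- **Green tray:** it is down. The top of its knob measures about 92 mm, against 90 mm expected.
- **Orange feeder:** it looks untouched in both the top and side views.
- **Robot:** the gripper is open, about 80 mm back from the knob and at 0.21 m height, touching nothing.

**Checks that failed or disagreed:**
- **First grip:** it read 26.8 mm across the 30 mm knob with 5.6 N upward, so I regripped 7 mm lower. The readings barely changed (27.5 mm, 5.5 N), so the first grip was probably fine too.
- **Ball measurement:** my automatic detection split the balls into five false points, so I read their centres by eye from an enlarged picture.

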